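Swap the odd turned foot in the set rack

TASK

The four-bay rack should hold a set of four turned wooden feet of one shape, but one of them is a different shape. Slide the odd foot out of its bay along the bench (no foot may be lifted while it is in the rack) and stand it upright in the empty tray; slide the one matching foot from the stock frame into the free bay from its open mouth, fully home against the back stop. The rest of the set must end fully home and upright too, and everything else must stay where it is.

Things in the scene. Friction and masses are not known exactly. Their poses are not given: they have to be found in the camera images.
- rack: Dark wooden comb rack fixed to the bench, no floor (feet stand on the bench). Origin: on the bench, middle of the row of home places; x points into the bays, away from their open mouths (which face the robot), y along the row. Four bays 60 mm wide at y = -108, -36, 36, 108 mm; dividers 12 mm thick, 28 mm high, from x = -16 (round noses) to 40 mm. Feet in it start within 2 mm of home.
- rack_stop (a point): Top middle of the rack's back stop: a fixed strip 8 mm high across the back of all bays, from x = 28 to 40 mm in the rack's frame (this point is at x = 34 mm); the bench behind it is free. A foot fully home touches the stop; its axis is then at rack x = 0 and it stands out of the bay mouth by 12 mm.
- tray: Brown wooden open tray fixed to the bench, 150 x 150 mm outside, 22 mm high, 6 mm walls, inner floor 6 mm above the bench, empty at the start. Origin under its centre. It may lie left or right of the rack's front.
- stock: Low dark wooden frame fixed to the bench, without a floor, on the other side from the tray: 270 mm long (x) by 160 mm (y) outside, rim 10 mm high and 10 mm thick. Origin on the bench at its centre. Three feet of three shapes stand on the bench in it, in a row along its x about 80 mm apart, in any order.
- foot_1_mid (a point): Collared turned wooden foot (pale, loose, about 100 g), upright, 62 mm high: straight band 56 mm across from 4 to 30 mm up, 36 mm neck, flat-topped 46 mm collar from 52 mm up. The four collared feet are alike; three start in the rack, one (which varies) in the stock. Point on its axis, 31 mm above its underside; z up along its axis.
- foot_2_mid (a point): Collared turned wooden foot (pale, loose, about 100 g), upright, 62 mm high: straight band 56 mm across from 4 to 30 mm up, 36 mm neck, flat-topped 46 mm collar from 52 mm up. The four collared feet are alike; three start in the rack, one (which varies) in the stock. Point on its axis, 31 mm above its underside; z up along its axis.
- foot_3_mid (a point): Collared turned wooden foot (pale, loose, about 100 g), upright, 62 mm high: straight band 56 mm across from 4 to 30 mm up, 36 mm neck, flat-topped 46 mm collar from 52 mm up. The four collared feet are alike; three start in the rack, one (which varies) in the stock. Point on its axis, 31 mm above its underside; z up along its axis.
- foot_4_mid (a point): Collared turned wooden foot (pale, loose, about 100 g), upright, 62 mm high: straight band 56 mm across from 4 to 30 mm up, 36 mm neck, flat-topped 46 mm collar from 52 mm up. The four collared feet are alike; three start in the rack, one (which varies) in the stock. Point on its axis, 31 mm above its underside; z up along its axis.
- foot_5_mid (a point): Tapered turned wooden foot (pale, loose, about 100 g), upright, 62 mm high: straight band 56 mm across from 4 to 27 mm up, then a cone to a 22 mm flat top. The two tapered feet are alike; one starts in the rack, the other in the stock, which is which varies. Point on its axis, 31 mm above its underside; z up along its axis.
- foot_6_mid (a point): Tapered turned wooden foot (pale, loose, about 100 g), upright, 62 mm high: straight band 56 mm across from 4 to 27 mm up, then a cone to a 22 mm flat top. The two tapered feet are alike; one starts in the rack, the other in the stock, which is which varies. Point on its axis, 31 mm above its underside; z up along its axis.
- foot_7_mid (a point): Domed turned wooden foot (pale wood, loose, about 100 g), standing upright in the stock frame: 56 mm diameter from 4 to 42 mm up, rounded over to a dome top at 62 mm. The point is on its axis, 31 mm above its underside.
- wax_tin_mid (a point): Wax tin (bystander), 72 mm diameter, 60 mm high, standing behind the rack to one side; point at its centre.
- sanding_block_mid (a point): Cork sanding block (bystander), 70 x 110 x 35 mm, behind the rack to one side; point at its centre.
- mallet_mid (a point): Wooden mallet (bystander) lying on the bench beyond the rack: head 68 mm diameter, 110 mm long, handle 200 mm; point at the centre of the head, 34 mm up.
Mind the look-alikes: they are no part of the job. Leave any black look-alike of the part that bears foot_6_mid alone.

How it is judged:
At the end, for the whole second after the job is handed in: All four collared feet upright (7 deg) in the bays, each within 6 mm of home; the tapered foot from the rack upright (8 deg) in the tray; the stock's tapered and domed feet and the three bystanders within 30 mm of where they began (x of foot_1_mid in the frame of rack between -0.006 and 0.006 m and y of foot_1_mid in the frame of rack between -0.125 and 0.125 m and angle between each of foot_1_mid, foot_2_mid, foot_3_mid, foot_4_mid's own z axis and vertical below 0.12 rad and height (world z) of each of foot_1_mid, foot_2_mid, foot_3_mid, foot_4_mid below 0.037 m and x of foot_2_mid in the frame of rack between -0.006 and 0.006 m and y of foot_2_mid in the frame of rack between -0.125 and 0.125 m and x of foot_3_mid in the frame of rack between -0.006 and 0.006 m and y of foot_3_mid in the frame of rack between -0.125 and 0.125 m and x of foot_4_mid in the frame of rack between -0.006 and 0.006 m and y of foot_4_mid in the frame of rack between -0.125 and 0.125 m and ((x of foot_5_mid in the frame of tray between -0.05 and 0.05 m and y of foot_5_mid in the frame of tray between -0.05 and 0.05 m and z of foot_5_mid in the frame of tray between 0.03 and 0.045 m and angle between foot_5_mid's own z axis and vertical below 0.15 rad and distance of foot_6_mid from where it was at the start of the episode below 0.03 m) or (x of foot_6_mid in the frame of tray between -0.05 and 0.05 m and y of foot_6_mid in the frame of tray between -0.05 and 0.05 m and z of foot_6_mid in the frame of tray between 0.03 and 0.045 m and angle between foot_6_mid's own z axis and vertical below 0.15 rad and distance of foot_5_mid from where it was at the start of the episode below 0.03 m)) and distance of each of foot_7_mid, wax_tin_mid, sanding_block_mid, mallet_mid from where it was at the start of the episode below 0.03 m); the robot touches nothing.
It fails at once if a foot is lifted more than 19 mm (up to 89 mm) off the bench while within the rack, from 30 mm in front of the home row to 50 mm behind it ((x of foot_1_mid in the frame of rack between -0.03 and 0.05 m and y of foot_1_mid in the frame of rack between -0.15 and 0.15 m and height (world z) of foot_1_mid between 0.05 and 0.12 m) or (x of foot_2_mid in the frame of rack between -0.03 and 0.05 m and y of foot_2_mid in the frame of rack between -0.15 and 0.15 m and height (world z) of foot_2_mid between 0.05 and 0.12 m) or (x of foot_3_mid in the frame of rack between -0.03 and 0.05 m and y of foot_3_mid in the frame of rack between -0.15 and 0.15 m and height (world z) of foot_3_mid between 0.05 and 0.12 m) or (x of foot_4_mid in the frame of rack between -0.03 and 0.05 m and y of foot_4_mid in the frame of rack between -0.15 and 0.15 m and height (world z) of foot_4_mid between 0.05 and 0.12 m) or (x of foot_5_mid in the frame of rack between -0.03 and 0.05 m and y of foot_5_mid in the frame of rack between -0.15 and 0.15 m and height (world z) of foot_5_mid between 0.05 and 0.12 m) or (x of foot_6_mid in the frame of rack between -0.03 and 0.05 m and y of foot_6_mid in the frame of rack between -0.15 and 0.15 m and height (world z) of foot_6_mid between 0.05 and 0.12 m)).
It also fails if it takes over 72 s, if anything falls off the work surface, if the arm or the gripper's body presses on something with over 40 N, if the wrist force passes 120 N, or if a joint passes its speed limit or range.

ROBOT

A 7-joint arm with a two-finger parallel gripper is mounted at the origin on the work surface. World frame = base frame: x ahead of the robot, y to its left, z up, the work surface at z = 0. Lengths are in m, angles in rad, forces in N, time in s.
With the tool pointing down it reaches from about 0.35 to 0.9 m from the base axis. Payload 8.1 kg.
Tool frame: the origin (TCP) lies at the centre of the arm's flange, where the gripper is bolted on; the fingertips stand 178 mm ahead of it and the grasp point (between the pads) lies 159 mm ahead of it; z points along the fingers, y is the direction in which the jaws open and shut (so a half turn about z gives the same grasp; the last joint's range is limited). The gripper opens to 92 mm and grips with 3 to 60 N. Pads are 19 mm wide; open, the fingers measure 130 mm over their backs; the gripper's body (75 mm by 190 mm) begins 47 mm behind the grasp point.
Start: joints at [-1.304, 0.434, 0.025, 1.573, -0.012, 1.134, -0.075], TCP at [0.226, 0.583, 0.405] pointing down, gripper open.
Joint ranges: [-2.62, 2.62], [-0.44, 2.09], [-1.27, 1.32], [0.08, 2.57], [-1.32, 4.46], [0.12, 2], [-2.74, 2.74]. Speed limits (rad/s): [2.22, 2.22, 3.01, 3.01, 3.14, 3.14, 3.14].

INTERFACE

Orientations are given as a rotation vector (axis times angle).
In Python, from cell import arm gives the robot as it stands. The module is installed in compiled form; this text tells all that it offers.
- The arm moves only by the tool move_arm, never from a script. Its argument "steps" is a list of rows, each a list of 4 numbers: the shift along the tool's x, y, z in mm, then the turn about the tool's z in rad. In form: [[x, y, z, twist], ...]. A call has 1 to 20 rows; each row is the pose to reach, as a shift and turn from the pose commanded when the call began, along the tool's axes at that moment; what a row does not reach only later rows make up. A row lasts 1/8 s, in which the tool goes at most 62.5 mm and 10.7 degrees, less where a joint would pass 70% of its speed; a pose out of reach is approached as far as the arm can. A call with a gripper value outside its range is refused whole. "grip" is the finger opening in mm, from 0 to 91.8, set as the call begins (left out, the last holds). The fingers move at their own pace and stop on an object; "grip_force" is the grip in N (left out, the last holds). Time passes only in rows, so rows that repeat a pose let the fingers close. It gives the time, the measured TCP pose, the force and the opening at its end, in the units of the state.
- arm.observe(): the state, without advancing time (a new reading comes with each control period).
- arm.get_image(name): name is "scene" or "top" or "wrist"; returns the picture (480x640x3 uint8, red, green, blue); there is no depth.
- arm.camera_info(name): a dict with "mtx" (3x3 intrinsics, pixels), "dist_coeffs" ([k1, k2, p1, p2, k3] as OpenCV has them; the pictures are not rectified), "pose" (4x4, takes a point from camera to world coordinates); the wrist camera has in their place "T_tool_cam" (4x4, takes a point from camera to tool coordinates, whose origin is the TCP and whose axes are the flange's). Camera axes: x right, y down, z forward; pixel columns grow to the right and rows downward; lengths in m; the calibration is good to about 2 mm. A picture is of the moment at which its call begins: read the wrist's pose just before it. camera_info takes no time and is no camera call.
- arm.sign_off(): hands the job in, once; it reports no verdict.
The state is a dict: "clock": time; "joints": joint angles; "dq": joint speeds; "joint_efforts": joint torques, N m; "position": TCP position; "ee_rot": TCP orientation; "force": force on the tool from outside, world axes, zero at the start; "ft_torque": the same for the moment, N m; "width": opening from 0.0 (shut) to 1.0 (fully open).
Only numpy, scipy, OpenCV 4.12 (cv2) and the standard library are available. Lean on these libraries where they do the work, as an engineer would, in place of code of your own. Each camera call takes 0.05 s, during which the arm holds its last target.

## Working session

There is one attempt and no reset: what is moved stays moved. The work goes in short steps, Python scripts to look and compute and a tool call to move; the robot and the scene stay as the last step left them, time stands still between calls to the robot, and variables do not carry over. Pictures are saved under pics/ and viewed, and the job is handed in when it is done.

Besides the shell and the picture viewer there is one more tool, called as a command line: name --pt "numbers of a row" for each row, then --argument value for the rest. move_arm: Moves the arm, as the interface text tells. Its arguments: {"type":"object","properties":{"steps":{"type":"array"},"grip":{"type":"number"},"grip_force":{"type":"number"}},"required":["steps"]}

```bash
mkdir -p pics; cat > h.py <<'E'
from cell import arm
import numpy as np, cv2
from scipy.spatial.transform import Rotation as R
def cam(n):
    i=arm.camera_info(n); K=np.array(i["mtx"]);d=np.array(i["dist_coeffs"])
    if n=="wrist":
        s=arm.observe();T=np.eye(4);T[:3,:3]=R.from_rotvec(s["ee_rot"]).as_matrix();T[:3,3]=s["position"]
        P=T@np.array(i["T_tool_cam"])
    else: P=np.array(i["pose"])
    return K,d,P
def ray(c,uv,z):
    K,d,P=c
    p=cv2.undistortPoints(np.array(uv,float).reshape(-1,1,2),K,d).reshape(-1,2)
    D=np.c_[p,np.ones(len(p))]@P[:3,:3].T;o=P[:3,3]
    return o+D*((z-o[2])/D[:,2])[:,None]
def proj(c,X):
    K,d,P=c; M=np.linalg.inv(P)
    return cv2.projectPoints(np.array(X,float).reshape(-1,3),cv2.Rodrigues(M[:3,:3])[0],M[:3,3],K,d)[0].reshape(-1,2)
def snap(n,f):
    im=arm.get_image(n); cv2.imwrite(f"pics/{f}.png",im[:,:,::-1]); return im
E
python3 - <<'E'
from h import *
s=arm.observe();print(s)
for n in("scene","top","wrist"):
    c=cam(n);print(n,c[0].round(1).tolist(),c[2].round(3).tolist());snap(n,n+"0")
E
```

```text
{'clock': 0.0, 'joints': array([-1.30361978,  0.43521325,  0.02495529,  1.57409694, -0.01159726,
        1.13402075, -0.07510752]), 'dq': array([ 0.00207495,  0.00103123, -0.00135787,  0.00114374, -0.00305541,
        0.00132392,  0.00051406]), 'joint_efforts': array([-2.32982835e-03, -6.67852306e+01,  9.83619355e-01, -3.14472306e+01,
       -6.07019663e-02,  4.29723586e-02,  1.41685241e-04]), 'position': array([0.22581549, 0.58252384, 0.40395067]), 'ee_rot': array([-5.77604227e-01, -3.08787914e+00,  2.49093471e-03]), 'force': array([ 0.24719348, -0.43799933,  0.79711474]), 'ft_torque': array([0.00957785, 0.0469364 , 0.00248214]), 'width': 1.0019268661103458}
scene [[587.6, 0.0, 321.8], [0.0, 587.6, 245.0], [0.0, 0.0, 1.0]] [[-0.885, 0.397, -0.244, 0.929], [0.466, 0.744, -0.48, 0.659], [-0.009, -0.538, -0.843, 1.228], [0.0, 0.0, 0.0, 1.0]]
top [[582.1, 0.0, 312.4], [0.0, 582.1, 237.6], [0.0, 0.0, 1.0]] [[0.008, -0.997, 0.071, 0.508], [-1.0, -0.009, -0.006, -0.007], [0.007, -0.071, -0.997, 1.228], [0.0, 0.0, 0.0, 1.0]]
wrist [[411.0, 0.0, 326.4], [0.0, 411.0, 232.5], [0.0, 0.0, 1.0]] [[0.362, 0.891, 0.276, 0.152], [0.932, -0.346, -0.107, 0.61], [0.0, 0.296, -0.955, 0.384], [0.0, 0.0, 0.0, 1.0]]
```

View pics/scene0.png

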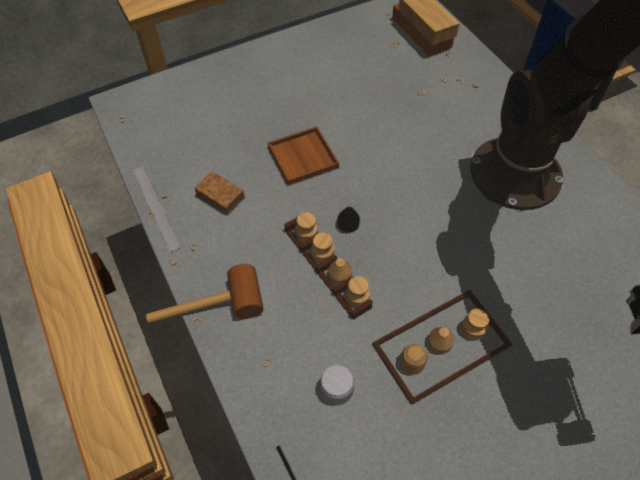

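View pics/top0.png

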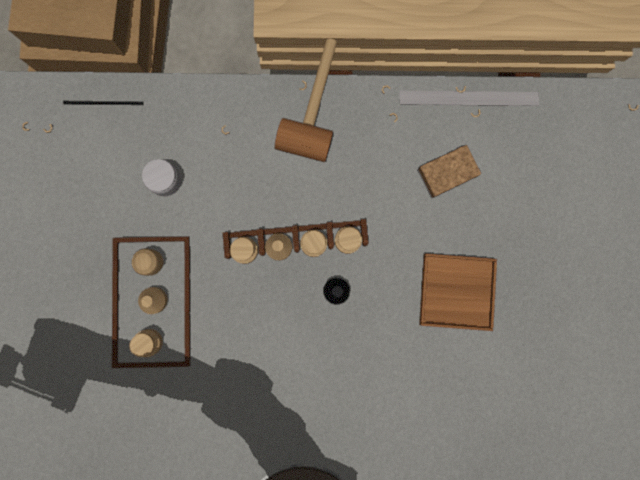

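View pics/wrist0.png

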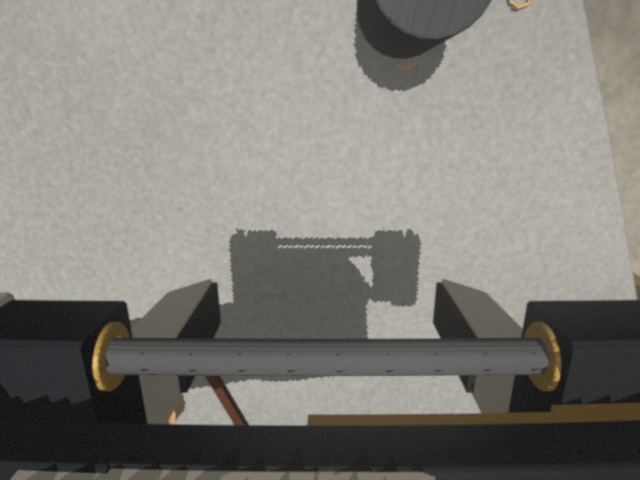

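The top view shows the rack at about (295,240), with the tapered foot in the second bay from the left at (278,246). In the stock are the domed foot (146,262), the tapered (152,300) and the collared (144,344). The tray is at (458,291) and the black look-alike at (336,290). I'll zoom in next to measure.

```bash
python3 - <<'E'
import cv2
im=cv2.imread('pics/top0.png')
cv2.imwrite('pics/z1.png',cv2.resize(im[205:315,215:375],None,fx=5,fy=5,interpolation=cv2.INTER_CUBIC))
cv2.imwrite('pics/z2.png',cv2.resize(im[230:375,100:200],None,fx=4,fy=4,interpolation=cv2.INTER_CUBIC))
im=cv2.imread('pics/scene0.png')
cv2.imwrite('pics/z3.png',cv2.resize(im[200:330,270:390],None,fx=4.6,fy=4.6,interpolation=cv2.INTER_CUBIC))
E
```

```text
(no output)
```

View pics/z1.png

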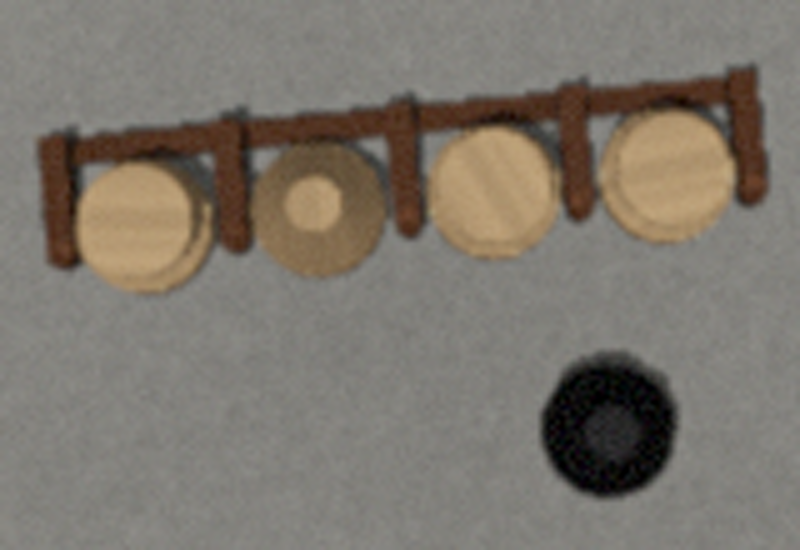

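View pics/z2.png

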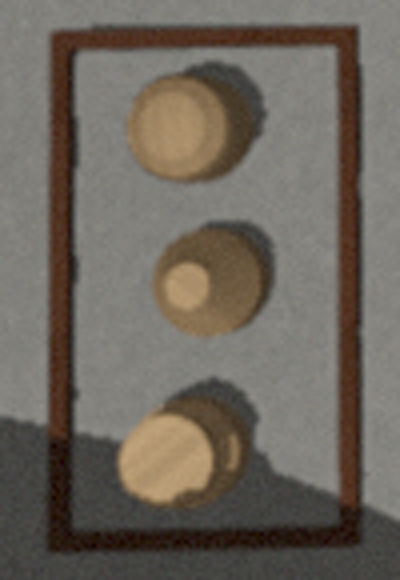

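View pics/z3.png

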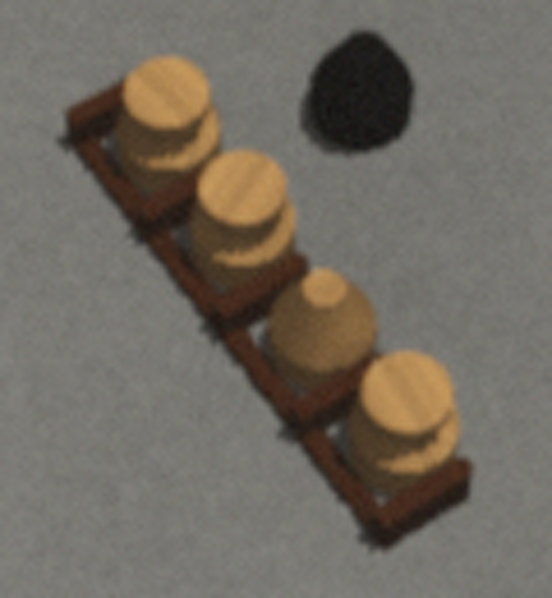

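```bash
cat > m.py <<'E'
from h import *
def un(p,o,f): return (np.array(p,float)+.5)/f-.5+np.array(o)
t=cam("top");s=cam("scene")
f4=lambda a:(a*1000).round(1).tolist()
tops=un([(134,217),(314,203),(494,190),(676,167)],(215,205),5)
A=ray(t,tops,.062);print("tops top",f4(A))
B=ray(s,un([(167,92),(242,188),(324,287),(407,392)],(270,200),4.6),.062);print("tops scene (rev)",f4(B[::-1]))
n=ray(t,un([(62,262),(235,249),(409,234),(578,218),(752,202)],(215,205),5),.028);print("noses",f4(n))
v=n[-1]-n[0];print("yaw y-axis dir", np.degrees(np.arctan2(v[1],v[0])), np.linalg.norm(v))
b=ray(t,un([(56,136),(233,115),(402,98),(573,84),(740,70)],(215,205),5),.028);print("backs",f4(b))
st=ray(t,un([(175,288-144),(186,312-170),(168,460)],(0,0),1),.0) if 0 else None
S=ray(t,un([(186,286),(166,460),(178,127)],(100,230),4),.062);print("stock taper,collar,dome tops",f4(S))
im=cv2.imread('pics/top0.png');
print("tray rim",f4(ray(t,[(424,253),(496,257),(493,330),(420,326)],.022)), f4(ray(t,[(458.3,291.5)],.02)))
print("black",f4(ray(t,un([(610,425)],(215,205),5),.028)))
E
python3 m.py
```

```text
tops top [[569.2, 128.3, 62.0], [575.4, 56.3, 62.0], [581.3, -15.8, 62.0], [591.2, -88.8, 62.0]]
tops scene (rev) [[568.1, 128.0, 62.0], [575.2, 56.2, 62.0], [583.9, -15.7, 62.0], [590.6, -87.6, 62.0]]
noses [[552.2, 161.6, 28.0], [558.1, 90.5, 28.0], [564.9, 18.8, 28.0], [572.2, -50.9, 28.0], [579.4, -122.7, 28.0]]
yaw y-axis dir -84.52636893950091 0.2856007383447772
backs [[604.2, 165.0, 28.0], [613.6, 92.1, 28.0], [621.2, 22.3, 28.0], [627.7, -48.4, 28.0], [634.2, -117.6, 28.0]]
stock taper,collar,dome tops [[461.8, 315.8, 62.0], [376.2, 323.2, 62.0], [540.8, 322.0, 62.0]]
tray rim [[564.2, -245.8, 22.0], [557.2, -395.4, 22.0], [406.9, -387.1, 22.0], [413.9, -236.8, 22.0]] [[485.2, -316.9, 20.0]]
black [[487.1, -64.5, 28.0]]
```

```bash
cat >> h.py <<'E'
def goto(x,y,z,head,note=""):
    """tool-frame shift(mm)+twist to reach TCP at x,y,z (mm) with tool-y heading (deg)"""
    s=arm.observe();M=R.from_rotvec(s["ee_rot"]).as_matrix()
    d=M.T@(np.array([x,y,z])-np.array(s["position"])*1000)
    h=np.degrees(np.arctan2(M[1,1],M[0,1])); tw=-(head-h)
    print(note,"delta",d.round(1),"twist",round(np.radians(tw),3),"| head",round(h,2),"tilt",np.degrees(np.arccos(-M[2,2])).round(2),"pos",(np.array(s["position"])*1000).round(1),"F",np.round(s["force"],1),"w",round(s["width"]*91.8,1),"t",s["clock"],"q",np.round(s["joints"],2))
E
cat >> m.py <<'E'
print("frame outer", f4(ray(t,un([(52,32),(357,27),(359,545),(49,550)],(100,230),4),.01)))
sz=un([(0,0)],(0,0),1)
print("scene stock tops",f4(ray(s,[(478,317),(442,332),(414,350)],.062)))
E
python3 m.py|tail -2; python3 -c "
from h import *
goto(577,56,330,5.6)"
```

```text
frame outer [[591.3, 403.8, 10.0], [595.3, 244.7, 10.0], [327.7, 237.4, 10.0], [324.0, 396.6, 10.0]]
scene stock tops [[375.9, 321.8, 62.0], [465.6, 314.1, 62.0], [541.3, 320.6, 62.0]]
 delta [-517.7 -364.    74.6] twist 1.103 | head 68.81 tilt 0.07 pos [225.9 582.6 404.1] F [ 0.  -0.4 -0.1] w 92.0 t 0.15 q [-1.3   0.44  0.02  1.57 -0.01  1.13 -0.08]
```

move_arm --pt "-43 -30 6 0.09" --pt "-86 -61 12 0.18" --pt "-129 -91 19 0.28" --pt "-173 -121 25 0.37" --pt "-216 -152 31 0.46" --pt "-259 -182 37 0.55" --pt "-302 -212 43 0.64" --pt "-345 -243 50 0.74" --pt "-388 -273 56 0.83" --pt "-431 -303 62 0.92" --pt "-475 -334 68 1.01" --pt "-518 -364 74 1.103" --pt "-518 -364 74 1.103" --pt "-518 -364 74 1.103" --pt "-518 -364 74 1.103" --grip 91 --grip_force 20

```text
clock: 2.02
position: [0.5768, 0.0576, 0.3307]
ee_rot: [-2.106, -2.33, -0.0]
force: [1.3, 0.8, 0.4]
width: 0.99
```

```bash
python3 -c "
from h import *
goto(577,56,260,5.6)
c=cam('wrist');im=snap('wrist','w1')
print(proj(c,[[.577,.056,.062],[.577,.056,0],[.581,.020,0]]))"
```

```text
delta [-1.6  0.1 70.7] twist 0.003 | head 5.76 tilt 0.05 pos [576.8  57.6 330.7] F [1.3 0.8 0.4] w 90.9 t 2.025 q [-0.5   0.45  0.43  1.8  -0.23  0.94  0.13]
[[325.35433064 238.44444072]
 [325.49441535 214.07464458]
 [325.98775634 257.57633008]]
```

View pics/w1.png

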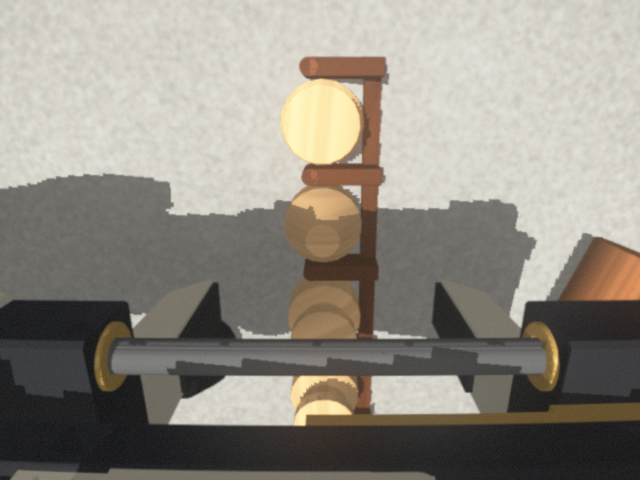

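The tapered foot's top is at (323,236) against a predicted (325,238), so the position is good. I'll descend with the jaws along the rack's x.

move_arm --pt "-1.6 0 20 0.003" --pt "-1.6 0 45 0.003" --pt "-1.6 0 70 0.003" --pt "-1.6 0 95 0.003" --pt "-1.6 0 115 0.003" --pt "-1.6 0 130 0.003" --pt "-1.6 0 138 0.003" --pt "-1.6 0 140 0.003" --pt "-1.6 0 140 0.003" --pt "-1.6 0 140 0.003"

```text
clock: 3.32
position: [0.5777, 0.0545, 0.1913]
ee_rot: [2.113, 2.324, 0.001]
force: [-0.6, -0.6, -0.1]
width: 0.997
```

```bash
python3 -c "
from h import *
goto(577,56,190,5.6);snap('wrist','w2')"
```

```text
delta [ 1.6 -0.6  1.3] twist -0.003 | head 5.43 tilt 0.06 pos [577.7  54.5 191.3] F [-0.6 -0.6 -0.1] w 91.5 t 3.325 q [-0.42  0.64  0.34  1.91 -0.33  0.65  0.22]
```

View pics/w2.png

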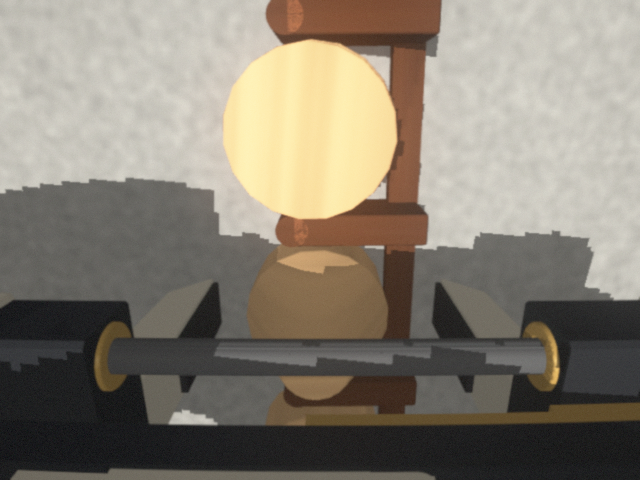

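move_arm --pt "0 0 0.5 0" --pt "0 0 0.5 0" --pt "0 0 0.5 0" --pt "0 0 0.5 0" --pt "0 0 0.5 0" --pt "0 0 0.5 0" --pt "0 0 0.5 0" --pt "0 0 0.5 0" --pt "0 0 0.5 0" --pt "0 0 0.5 0" --grip 50 --grip_force 20

```text
clock: 4.62
position: [0.5763, 0.0544, 0.19]
ee_rot: [-2.112, -2.323, 0.003]
force: [-6.0, -0.1, 4.2]
width: 0.595
```

```bash
python3 -c "
from h import *
s=arm.observe();p=np.array(s['position'])*1000
goto(p[0]-79.6,p[1]-7.8,p[2],5.6)"
```

```text
delta [ -0.2 -80.    0.2] twist -0.003 | head 5.44 tilt 0.17 pos [576.3  54.4 190. ] F [-6.  -0.1  4.2] w 54.6 t 4.625 q [-0.42  0.64  0.34  1.91 -0.33  0.65  0.22]
```

move_arm --pt "0 -5 0 0" --pt "0 -12 0 0" --pt "0 -20 0 0" --pt "0 -30 0 0" --pt "0 -40 0 0" --pt "0 -50 0 0" --pt "0 -60 0 0" --pt "0 -70 0 0" --pt "0 -77 0 0" --pt "0 -80 0 0" --pt "0 -80 0 0" --pt "0 -80 0 0"

```text
clock: 6.12
position: [0.4981, 0.047, 0.1903]
ee_rot: [2.113, 2.324, 0.001]
force: [-0.0, 0.0, -0.2]
width: 0.602
```

```bash
python3 -c "
from h import *
goto(485,-317,310,-2.7);snap('wrist','w3');snap('top','t3')"
```

```text
delta [-361.1  -47.6 -119.8] twist 0.142 | head 5.44 tilt 0.03 pos [498.1  47.  190.3] F [-0.   0.  -0.2] w 55.3 t 6.125 q [-0.44  0.55  0.33  2.1  -0.34  0.54  0.23]
```

View pics/w3.png

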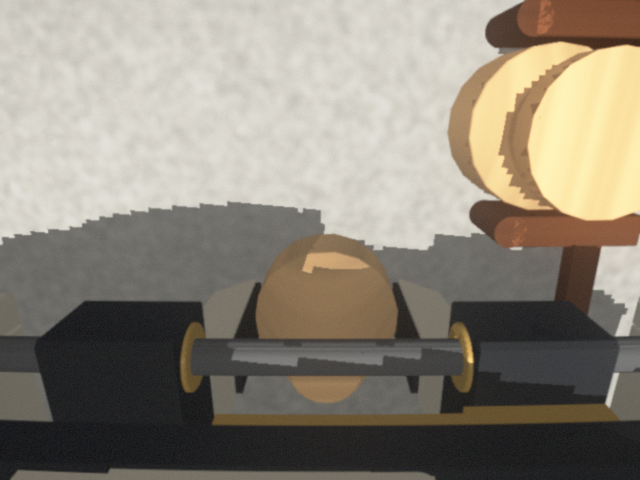

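View pics/t3.png

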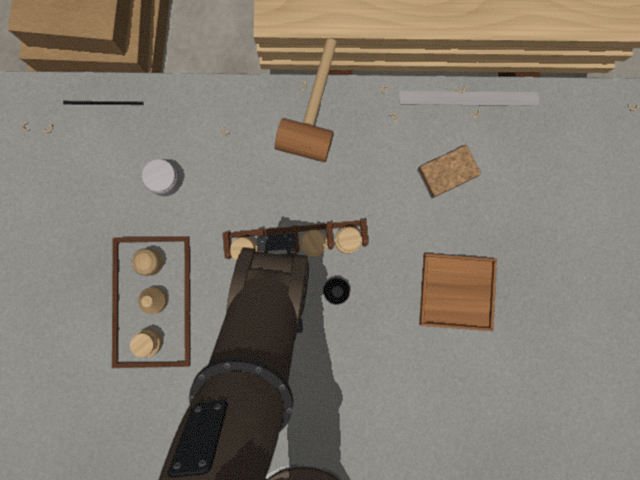

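The foot is held upright and clear of the rack. Next I'll lift it and carry it to the tray.

move_arm --pt "0 0 -20 0" --pt "0 0 -50 0" --pt "0 0 -85 0" --pt "0 0 -110 0" --pt "0 0 -120 0" --pt "-30 -4 -120 0.01" --pt "-72 -9 -120 0.03" --pt "-114 -15 -120 0.05" --pt "-156 -20 -120 0.06" --pt "-198 -26 -120 0.08" --pt "-240 -32 -120 0.1" --pt "-282 -37 -120 0.12" --pt "-320 -42 -120 0.13" --pt "-350 -46 -120 0.14" --pt "-361 -47.6 -120 0.142" --pt "-361 -47.6 -120 0.142" --pt "-361 -47.6 -120 0.142" --grip_force 30

```text
clock: 8.35
position: [0.485, -0.3154, 0.3098]
ee_rot: [-2.27, -2.17, -0.001]
force: [0.3, -0.1, -0.7]
width: 0.598
```

```bash
python3 -c "
from h import *
goto(485,-317,197,-2.7)
c=cam('wrist');snap('wrist','w4');print(proj(c,[[.5642,-.2458,.022],[.5572,-.3954,.022],[.4139,-.2368,.022]]))"
```

```text
delta [-1.700e+00  1.000e-01  1.128e+02] twist 0.002 | head -2.6 tilt 0.08 pos [ 485.  -315.4  309.8] F [ 0.3 -0.1 -0.7] w 54.9 t 8.35 q [ 0.12  0.49  0.52  1.83 -0.3   0.9   0.73]
[[445.14175663 117.09271427]
 [427.87584085 327.53060157]
 [206.92676296 113.57814093]]
```

View pics/w4.png

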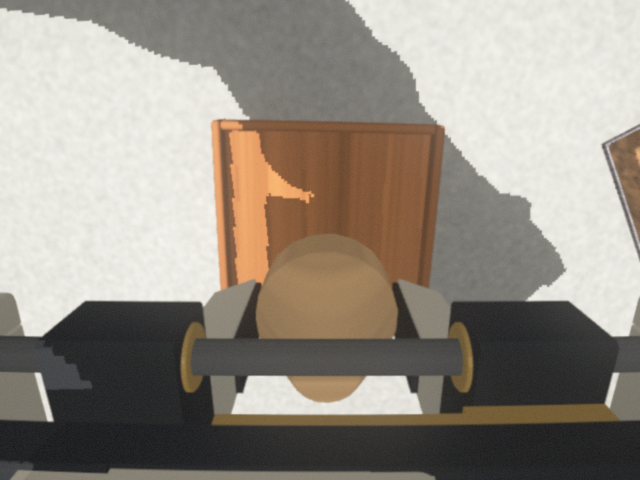

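move_arm --pt "-1.7 0 25 0" --pt "-1.7 0 55 0" --pt "-1.7 0 80 0" --pt "-1.7 0 98 0" --pt "-1.7 0 107 0" --pt "-1.7 0 110 0" --pt "-1.7 0 111 0" --pt "-1.7 0 112 0" --pt "-1.7 0 112.5 0" --pt "-1.7 0 112.5 0"

```text
clock: 9.65
position: [0.4846, -0.3187, 0.1979]
ee_rot: [2.273, 2.168, 0.0]
force: [-0.0, 0.2, -1.0]
width: 0.599
```

```bash
python3 -c "
from h import *
goto(485,-317,197,-2.7)"
```

```text
delta [1.7 0.3 0.9] twist 0.0 | head -2.7 tilt 0.02 pos [ 484.6 -318.7  197.9] F [-0.   0.2 -1. ] w 55.0 t 9.65 q [ 0.19  0.64  0.43  1.91 -0.41  0.68  0.82]
```

Still weight-bearing (-1 N), so I'll ease down by about 2 mm more, then open partway.

move_arm --pt "0 0 0.7 0" --pt "0 0 1.4 0" --pt "0 0 1.8 0" --pt "0 0 1.8 0"

```text
clock: 10.15
position: [0.4845, -0.3187, 0.1961]
ee_rot: [2.273, 2.168, 0.0]
force: [-0.6, 0.4, 3.1]
width: 0.6
```

move_arm --pt "0 0 0 0" --pt "0 0 0 0" --pt "0 0 0 0" --pt "0 0 0 0" --pt "0 0 0 0" --grip 74

```text
clock: 10.78
position: [0.4846, -0.3186, 0.1959]
ee_rot: [-2.273, -2.169, -0.0]
force: [-0.5, 0.4, -0.5]
width: 0.803
```

move_arm --pt "0 0 -10 0" --pt "0 0 -30 0" --pt "0 0 -65 0" --pt "0 0 -105 0" --pt "0 0 -135 0" --pt "0 0 -150 0" --pt "0 0 -150 0"

```text
clock: 11.65
position: [0.4847, -0.3187, 0.3467]
ee_rot: [2.272, 2.168, 0.001]
force: [0.2, 0.3, -0.4]
width: 0.804
```

```bash
python3 -c "
from h import *
goto(376,322,340,90)
snap('top','t5');snap('wrist','w5')"
```

```text
delta [ 634.9 -138.7    6.2] twist -1.618 | head -2.69 tilt 0.1 pos [ 484.7 -318.7  346.7] F [ 0.2  0.3 -0.4] w 73.8 t 11.65 q [ 0.1   0.45  0.54  1.79 -0.28  0.98  0.71]
```

View pics/w5.png

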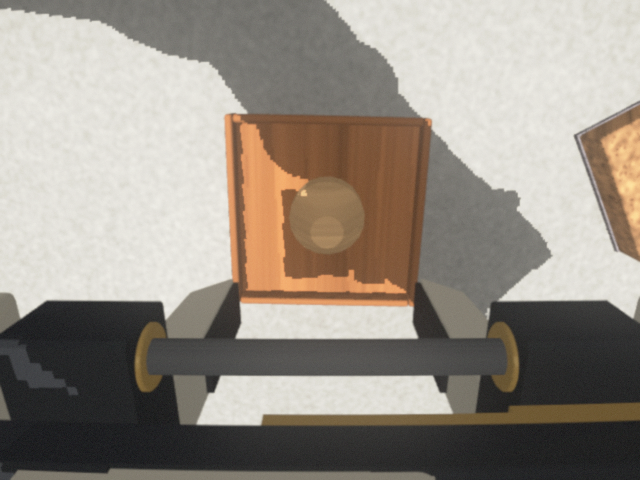

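View pics/t5.png

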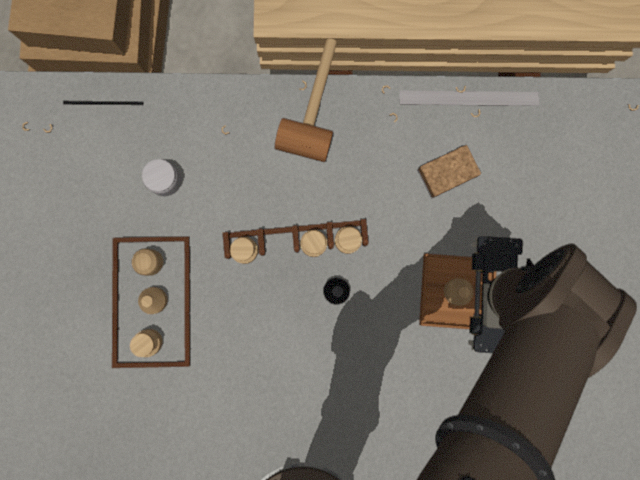

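The tapered foot stands upright near the tray's centre, at wrist pixel (327,215) with the tray spanning columns 228–430. The stock and the rest of the rack are unchanged. Now to the stock's collared foot.

move_arm --pt "30 -5 1 -0.1" --pt "80 -14 1 -0.22" --pt "130 -24 2 -0.34" --pt "180 -34 2 -0.46" --pt "230 -45 3 -0.58" --pt "280 -55 3 -0.71" --pt "330 -67 3 -0.84" --pt "380 -78 4 -0.97" --pt "430 -90 4 -1.09" --pt "480 -101 5 -1.22" --pt "530 -113 5 -1.35" --pt "580 -125 6 -1.48" --pt "620 -135 6 -1.58" --pt "635 -138.7 6 -1.618" --pt "635 -138.7 6 -1.618" --pt "635 -138.7 6 -1.618" --pt "635 -138.7 6 -1.618" --grip 84 --grip_force 20

```text
clock: 13.88
position: [0.3764, 0.3208, 0.3399]
ee_rot: [-0.004, -3.142, 0.001]
force: [0.5, 0.1, 0.0]
width: 0.912
```

```bash
python3 -c "
from h import *
goto(376,322,190,90)
c=cam('wrist');snap('wrist','w6');print(proj(c,[[.376,.322,.062],[.376,.322,0]]))"
```

```text
delta [  0.4   1.3 149.9] twist -0.003 | head 89.85 tilt 0.04 pos [376.4 320.8 339.9] F [0.5 0.1 0. ] w 83.7 t 13.875 q [-0.78  0.3  -0.04  1.96  0.02  0.88  0.74]
[[329.9746408  230.96387708]
 [329.2755603  208.32728625]]
```

View pics/w6.png

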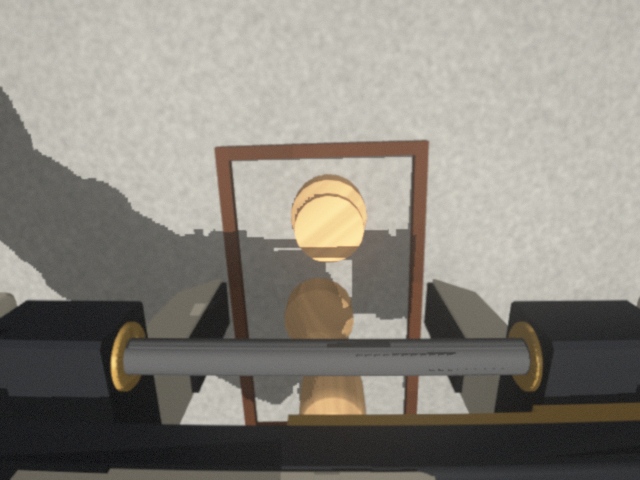

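The collared foot's top centre is at (329,229) against a predicted (330,231), which agrees. I'll descend and grip.

move_arm --pt "0.4 1 20 0" --pt "0.4 1 45 0" --pt "0.4 1 75 0" --pt "0.4 1 105 0" --pt "0.4 1 128 0" --pt "0.4 1 142 0" --pt "0.4 1 148 0" --pt "0.4 1 149 0" --pt "0.4 1 149 0" --pt "0.4 1 149 0"

```text
clock: 15.18
position: [0.3757, 0.3233, 0.1915]
ee_rot: [-0.0, 3.141, 0.001]
force: [0.3, -0.0, 0.4]
width: 0.916
```

move_arm --pt "0 0 0 0" --pt "0 0 0 0" --pt "0 0 0 0" --pt "0 0 0 0" --pt "0 0 0 0" --pt "0 0 0 0" --pt "0 0 0 0" --pt "0 0 0 0" --grip 50 --grip_force 30

```text
clock: 16.18
position: [0.3755, 0.3232, 0.1909]
ee_rot: [0.0, -3.142, 0.0]
force: [0.2, -0.2, 2.0]
width: 0.598
```

```bash
python3 -c "
from h import *
goto(376,322,310,90)
snap('wrist','w7')"
```

```text
delta [  -0.5   -1.2 -119.1] twist 0.0 | head 90.01 tilt 0.0 pos [375.5 323.2 190.9] F [ 0.2 -0.2  2. ] w 54.9 t 16.175 q [-0.79  0.53 -0.04  2.09  0.04  0.52  0.71]
```

View pics/w7.png

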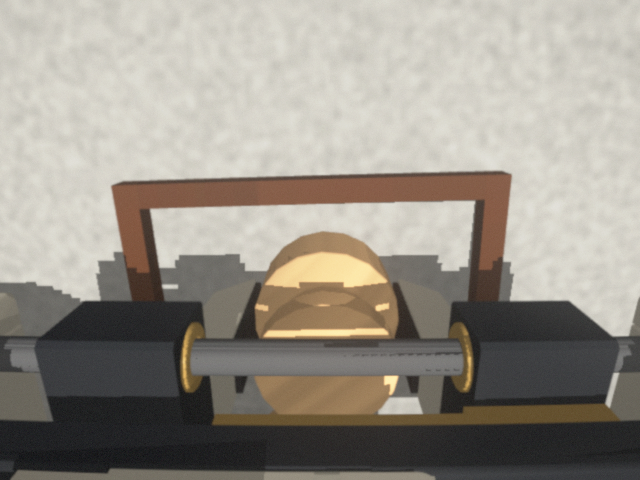

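The foot is held upright. Next I'll measure its sideways offset in the grip from the band's far edge in w3 and w7, then lift and move.

```bash
python3 - <<'E'
from h import *
i=arm.camera_info("wrist");K=np.array(i["mtx"]);d=np.array(i["dist_coeffs"]);c=(K,d,np.array(i["T_tool_cam"]))
for f,zr,tz in(("w3",.027,.1903),("w4",.027,.1903),("w7",.030,.1909)):
    a=np.linspace(-.8,.8,41)
    for ox in(-.003,0,.003):
        p=proj(c,np.c_[.028*np.cos(a)+ox,.028*np.sin(a),np.full(41,tz-zr)]);print(f,ox,p[20].round(1),p[0].round(0),p[40].round(0))
    im=cv2.imread(f"pics/{f}.png").astype(float)
    hsv=cv2.cvtColor(im.astype(np.uint8),cv2.COLOR_BGR2HSV)
    for u in(315,327,340): print(u,[(v,hsv[v,u].tolist()) for v in range(224,244,2)])
E
```

```text
w3 -0.003 [329.3 257.8] [276. 279.] [382. 279.]
w3 0 [329.3 250.2] [276. 271.] [382. 271.]
w3 0.003 [329.3 242.5] [276. 264.] [383. 264.]
315 [(224, [25, 13, 115]), (226, [25, 13, 115]), (228, [15, 18, 115]), (230, [23, 20, 114]), (232, [21, 15, 116]), (234, [16, 45, 118]), (236, [16, 89, 123]), (238, [17, 93, 123]), (240, [17, 98, 120]), (242, [17, 99, 126])]
327 [(224, [23, 15, 210]), (226, [27, 13, 210]), (228, [25, 16, 211]), (230, [26, 17, 212]), (232, [20, 18, 212]), (234, [17, 57, 162]), (236, [16, 95, 139]), (238, [16, 96, 135]), (240, [16, 96, 136]), (242, [16, 96, 136])]
340 [(224, [23, 15, 204]), (226, [23, 15, 206]), (228, [25, 16, 212]), (230, [24, 17, 212]), (232, [20, 14, 212]), (234, [21, 18, 198]), (236, [16, 77, 140]), (238, [16, 91, 134]), (240, [18, 95, 132]), (242, [17, 89, 134])]
w4 -0.003 [329.3 257.8] [276. 279.] [382. 279.]
w4 0 [329.3 250.2] [276. 271.] [382. 271.]
w4 0.003 [329.3 242.5] [276. 264.] [383. 264.]
315 [(224, [13, 138, 133]), (226, [13, 146, 131]), (228, [13, 140, 133]), (230, [13, 147, 132]), (232, [13, 143, 132]), (234, [13, 129, 128]), (236, 
[... 679 characters left out ...]
.] [384. 266.]
315 [(224, [18, 18, 215]), (226, [20, 18, 213]), (228, [22, 18, 211]), (230, [20, 18, 208]), (232, [17, 33, 193]), (234, [15, 98, 162]), (236, [16, 98, 161]), (238, [15, 102, 160]), (240, [16, 102, 160]), (242, [16, 102, 163])]
327 [(224, [21, 19, 218]), (226, [18, 21, 217]), (228, [20, 18, 213]), (230, [19, 21, 206]), (232, [16, 76, 168]), (234, [15, 103, 161]), (236, [15, 99, 162]), (238, [16, 100, 160]), (240, [16, 104, 159]), (242, [15, 99, 165])]
340 [(224, [21, 16, 219]), (226, [22, 18, 218]), (228, [21, 16, 220]), (230, [18, 18, 216]), (232, [18, 29, 204]), (234, [16, 101, 167]), (236, [16, 103, 166]), (238, [16, 100, 165]), (240, [17, 105, 168]), (242, [16, 104, 167])]
```

move_arm --pt "0 0 -20 0" --pt "0 0 -55 0" --pt "0 0 -90 0" --pt "0 0 -112 0" --pt "0 0 -120 0" --pt "-8 -18 -120 0.1" --pt "-22 -52 -120 0.24" --pt "-37 -87 -120 0.4" --pt "-52 -122 -120 0.56" --pt "-67 -157 -120 0.72" --pt "-81 -192 -120 0.88" --pt "-95 -225 -120 1.04" --pt "-107 -253 -120 1.2" --pt "-114 -270 -120 1.34" --pt "-116.5 -275 -120 1.44" --pt "-116.5 -275 -120 1.473" --pt "-116.5 -275 -120 1.473" --pt "-116.5 -275 -120 1.473"

```text
clock: 18.48
position: [0.4918, 0.0487, 0.3107]
ee_rot: [-2.107, -2.33, 0.0]
force: [0.9, -0.7, -1.7]
width: 0.599
```

```bash
python3 -c "
from h import *
goto(492,48,191,5.5)
c=cam('wrist');snap('wrist','w8');snap('scene','s8')"
```

```text
delta [-7.000e-01  1.000e-01  1.197e+02] twist 0.004 | head 5.74 tilt 0.02 pos [491.8  48.7 310.7] F [ 0.9 -0.7 -1.7] w 55.0 t 18.475 q [-0.51  0.34  0.39  2.03 -0.18  0.81  0.08]
```

View pics/w8.png

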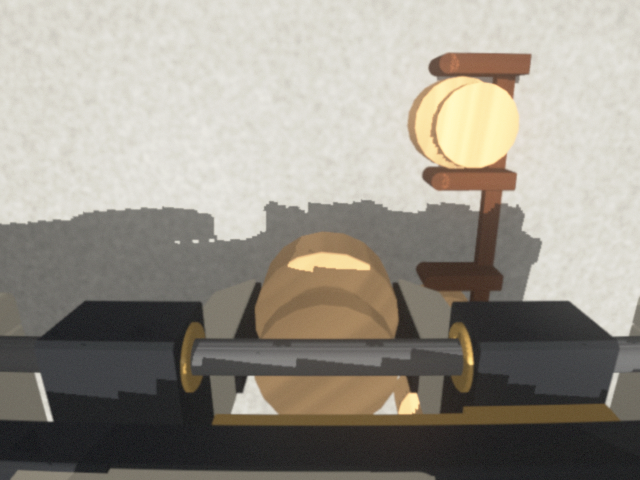

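```bash
python3 - <<'E'
from h import *
i=arm.camera_info("wrist");K=np.array(i["mtx"]);d=np.array(i["dist_coeffs"]);c=(K,d,np.array(i["T_tool_cam"]))
for tz in(.1903,.1909):
    for ox in(-.003,0,.003): print(tz,ox,proj(c,[[.028+ox,0,tz-.004]]).round(1))
# noses of free bay, and next ones, in w8
im=cv2.imread('pics/w8.png');cv2.imwrite('pics/w8z.png',cv2.resize(im[30:320,380:560],None,fx=2,fy=2,interpolation=cv2.INTER_CUBIC))
w=cam('wrist')
print(proj(w,[[.5581,.0905,.028],[.5649,.0188,.028],[.5522,.1616,.028]]))
hsv=cv2.cvtColor(im,cv2.COLOR_BGR2HSV)
for u in(315,327,340): print(u,[(v,hsv[v,u,1]) for v in range(226,244,2)])
E
```

```text
0.1903 -0.003 [[324.7 238.1]]
0.1903 0 [[324.7 231.4]]
0.1903 0.003 [[324.6 224.6]]
0.1909 -0.003 [[324.7 237.7]]
0.1909 0 [[324.7 231. ]]
0.1909 0.003 [[324.7 224.2]]
[[433.55552259 177.12581687]
 [425.20196233 279.94569773]
 [443.81046656  59.0868775 ]]
315 [(226, np.uint8(21)), (228, np.uint8(19)), (230, np.uint8(19)), (232, np.uint8(47)), (234, np.uint8(102)), (236, np.uint8(103)), (238, np.uint8(103)), (240, np.uint8(102)), (242, np.uint8(106))]
327 [(226, np.uint8(21)), (228, np.uint8(21)), (230, np.uint8(23)), (232, np.uint8(86)), (234, np.uint8(98)), (236, np.uint8(100)), (238, np.uint8(102)), (240, np.uint8(102)), (242, np.uint8(102))]
340 [(226, np.uint8(15)), (228, np.uint8(24)), (230, np.uint8(25)), (232, np.uint8(41)), (234, np.uint8(98)), (236, np.uint8(100)), (238, np.uint8(102)), (240, np.uint8(103)), (242, np.uint8(98))]
```

View pics/w8z.png

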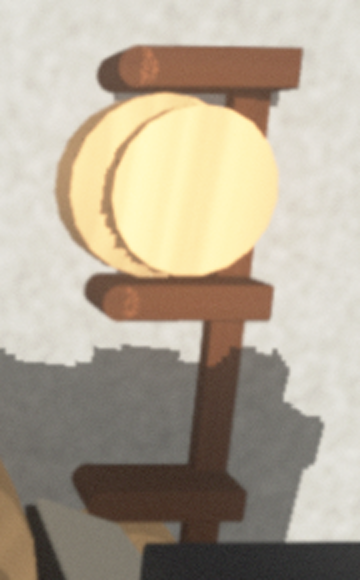

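move_arm --pt "-2 0 20 0.003" --pt "-2 0 50 0.003" --pt "-2 0 80 0.003" --pt "-2 0 102 0.003" --pt "-2 0 114 0.003" --pt "-2 0 118 0.003" --pt "-2 0 119 0.003" --pt "-2 0 119 0.003" --pt "-2 0 119 0.003"

```text
clock: 19.7
position: [0.4925, 0.0463, 0.1924]
ee_rot: [2.113, 2.324, 0.001]
force: [-0.6, 0.6, -0.9]
width: 0.603
```

```bash
python3 -c "
from h import *
goto(492,46.4,191,5.5)
c=cam('wrist');snap('wrist','w9');
p=proj(c,[[.5581,.0905,.028],[.5649,.0188,.028]]);print(p)"
```

```text
delta [ 0.2 -0.4  1.4] twist -0.001 | head 5.44 tilt 0.06 pos [492.5  46.3 192.4] F [-0.6  0.6 -0.9] w 55.3 t 19.7 q [-0.42  0.54  0.29  2.12 -0.3   0.53  0.19]
[[512.06320999 223.19794127]
 [488.44158374 386.93432612]]
```

View pics/w9.png

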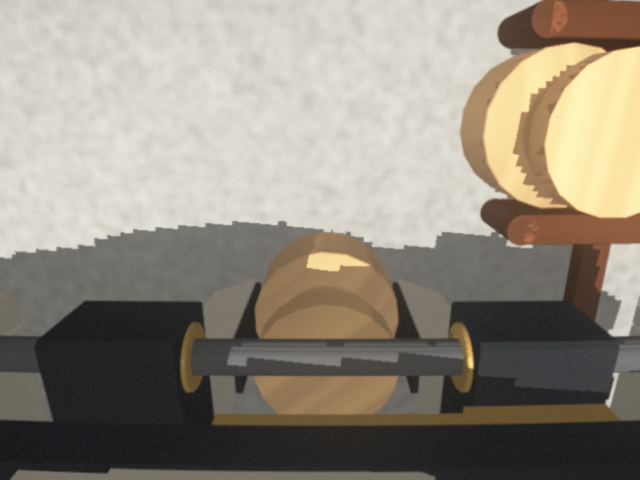

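```bash
python3 - <<'E'
from h import *
a=np.radians(5.5);ey=np.array([-np.sin(a),np.cos(a),0])
im=cv2.imread('pics/w9.png');hsv=cv2.cvtColor(im,cv2.COLOR_BGR2HSV)
for u in(520,540,560): print(u,[(v,hsv[v,u].tolist()) for v in range(232,252,2)])
c=cam('wrist')
D=ray(c,[(530,243),(550,243.5),(580,243.5)],.028);F=ray(c,[(325,231.5)],.0045)
print(D.round(4),F.round(4),"gap mm",((D-F)@ey*1000).round(2))
im3=cv2.imread('pics/w3.png');h3=cv2.cvtColor(im3,cv2.COLOR_BGR2HSV)
for u in(520,540): print(u,[(v,h3[v,u].tolist()) for v in range(232,252,2)])
E
```

```text
520 [(232, [11, 132, 135]), (234, [11, 132, 131]), (236, [10, 134, 133]), (238, [11, 138, 131]), (240, [10, 138, 131]), (242, [10, 129, 132]), (244, [11, 114, 136]), (246, [19, 23, 178]), (248, [24, 22, 117]), (250, [19, 25, 113])]
540 [(232, [11, 143, 134]), (234, [11, 141, 134]), (236, [10, 134, 137]), (238, [10, 144, 129]), (240, [11, 141, 130]), (242, [11, 136, 131]), (244, [10, 97, 124]), (246, [13, 30, 118]), (248, [15, 26, 118]), (250, [18, 27, 114])]
560 [(232, [11, 141, 137]), (234, [12, 143, 134]), (236, [11, 143, 136]), (238, [11, 140, 135]), (240, [11, 142, 135]), (242, [10, 138, 133]), (244, [12, 84, 119]), (246, [15, 32, 112]), (248, [16, 25, 113]), (250, [16, 29, 114])]
[[0.5666 0.0835 0.028 ]
 [0.5743 0.0841 0.028 ]
 [0.586  0.0851 0.028 ]] [[0.4901 0.0737 0.0045]] gap mm [2.51 2.28 2.24]
520 [(232, [11, 144, 145]), (234, [11, 137, 145]), (236, [11, 143, 143]), (238, [10, 139, 138]), (240, [10, 142, 151]), (242, [11, 144, 140]), (244, [11, 136, 131]), (246, [12, 72, 141]), (248, [21, 22, 201]), (250, [19, 21, 136])]
540 [(232, [12, 146, 136]), (234, [11, 140, 138]), (236, [10, 141, 136]), (238, [10, 143, 134]), (240, [10, 139, 132]), (242, [11, 143, 130]), (244, [10, 135, 132]), (246, [10, 94, 117]), (248, [15, 31, 117]), (250, [20, 26, 118])]
```

The foot's edge sits about 1.7–2 mm inside the divider's line, and the ideal is 2 mm, so it is centred on the bay. I'll set it on the bench and slide it in.

move_arm --pt "0 0 1 0" --pt "0 0 1.3 0" --pt "0 6 1.3 0" --pt "0 14 1.3 0" --pt "0 22 1.3 0" --pt "0 30 1.3 0" --pt "0 37 1.3 0" --pt "0 44 1.3 0" --pt "0 51 1.3 0" --pt "0 58 1.3 0" --pt "0 64 1.3 0" --pt "0 70 1.3 0" --pt "0 75 1.3 0" --pt "0 78 1.3 0" --pt "0 80 1.3 0" --pt "0 80 1.3 0"

```text
clock: 21.75
position: [0.5715, 0.0537, 0.1909]
ee_rot: [-2.113, -2.324, 0.001]
force: [-2.9, -0.3, 7.7]
width: 0.599
```

```bash
python3 -c "
from h import *
goto(576.3,54.4,191,5.5)
c=cam('wrist');snap('wrist','w10')"
```

```text
delta [ 0.3  4.9 -0.1] twist -0.001 | head 5.43 tilt 0.06 pos [571.5  53.7 190.9] F [-2.9 -0.3  7.7] w 55.0 t 21.75 q [-0.4   0.63  0.3   1.92 -0.3   0.64  0.19]
```

View pics/w10.png

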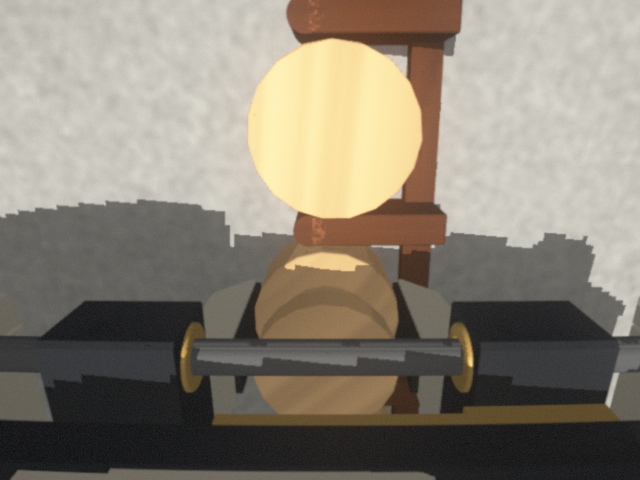

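move_arm --pt "0 1.5 -0.3 0" --pt "0 3 -0.3 0" --pt "0 4 -0.3 0" --pt "0 4.5 -0.3 0" --pt "0 4.5 -0.3 0"

```text
clock: 22.42
position: [0.5759, 0.0541, 0.191]
ee_rot: [-2.113, -2.323, 0.001]
force: [-5.1, -0.1, 7.5]
width: 0.604
```

```bash
python3 -c "
from h import *
goto(576.3,54.4,191,5.5)"
```

```text
delta [ 0.2  0.5 -0. ] twist -0.001 | head 5.43 tilt 0.08 pos [575.9  54.1 191. ] F [-5.1 -0.1  7.5] w 55.4 t 22.425 q [-0.4   0.63  0.3   1.91 -0.3   0.65  0.18]
```

move_arm --pt "0 0.7 0 0" --pt "0 1.4 0 0" --pt "0 2 0 0" --pt "0 2 0 0"

```text
clock: 22.92
position: [0.5766, 0.0541, 0.1909]
ee_rot: [-2.111, -2.322, 0.005]
force: [-10.5, -0.7, 14.5]
width: 0.598
```

```bash
python3 -c "
from h import *
goto(576.3,54.4,191,5.5);snap('wrist','w11')"
```

```text
delta [ 0.3 -0.3 -0.1] twist -0.001 | head 5.43 tilt 0.27 pos [576.6  54.1 190.9] F [-10.5  -0.7  14.5] w 54.9 t 22.925 q [-0.4   0.63  0.3   1.9  -0.3   0.65  0.18]
```

View pics/w11.png

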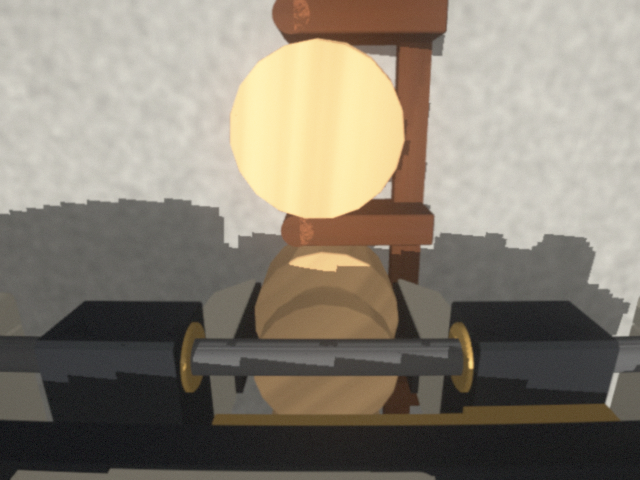

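The force rises to 10 N with no further travel, so the foot is against the stop. I'll relax 1 mm and release.

move_arm --pt "0 -1 -0.5 0" --pt "0 -1 -0.5 0"

```text
clock: 23.22
position: [0.5763, 0.0542, 0.191]
ee_rot: [-2.112, -2.323, 0.003]
force: [-6.5, -0.2, 6.1]
width: 0.599
```

move_arm --pt "0 0 0 0" --pt "0 0 0 0" --pt "0 0 0 0" --pt "0 0 0 0" --pt "0 0 0 0" --pt "0 0 0 0" --grip 84

```text
clock: 23.98
position: [0.5774, 0.0543, 0.1915]
ee_rot: [2.113, 2.324, 0.0]
force: [0.1, 0.5, -0.0]
width: 0.914
```

move_arm --pt "0 0 -10 0" --pt "0 0 -30 0" --pt "0 0 -65 0" --pt "0 0 -105 0" --pt "0 0 -140 0" --pt "0 0 -160 0" --pt "0 -60 -160 0" --pt "0 -120 -160 0" --pt "0 -170 -160 0" --pt "0 -170 -160 0" --pt "0 -170 -160 0"

```text
clock: 25.35
position: [0.4088, 0.0383, 0.3523]
ee_rot: [2.113, 2.324, 0.003]
force: [0.5, 0.2, -0.9]
width: 0.917
```

```bash
python3 -c "
from h import *
goto(576.3,54.4,191,5.5);snap('top','t12');snap('scene','s12');snap('wrist','w12')
for f,b in(('t12',(205,315,215,375)),('s12',(200,330,270,390))):
    im=cv2.imread(f'pics/{f}.png');cv2.imwrite(f'pics/{f}z.png',cv2.resize(im[b[0]:b[1],b[2]:b[3]],None,fx=5,fy=5,interpolation=cv2.INTER_CUBIC) if f=='t12' else cv2.resize(im[b[0]:b[1],b[2]:b[3]],None,fx=4.6,fy=4.6,interpolation=cv2.INTER_CUBIC))"
```

```text
delta [  0.  167.9 161.7] twist -0.001 | head 5.45 tilt 0.14 pos [408.8  38.3 352.3] F [ 0.5  0.2 -0.9] w 84.2 t 25.35 q [-0.59  0.14  0.41  2.16 -0.08  0.85 -0.03]
```

View pics/t12.png

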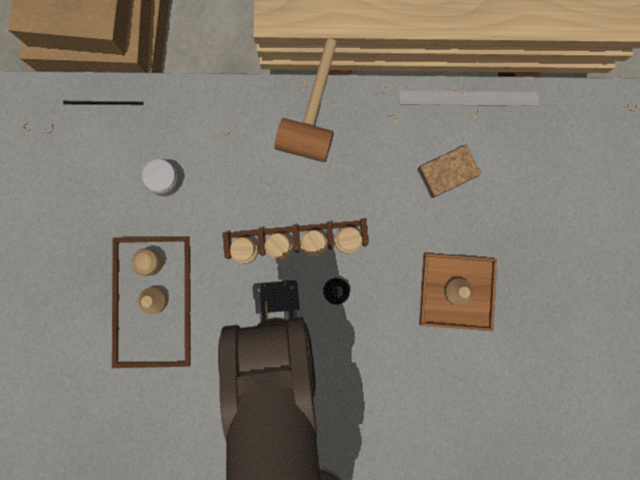

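View pics/s12z.png

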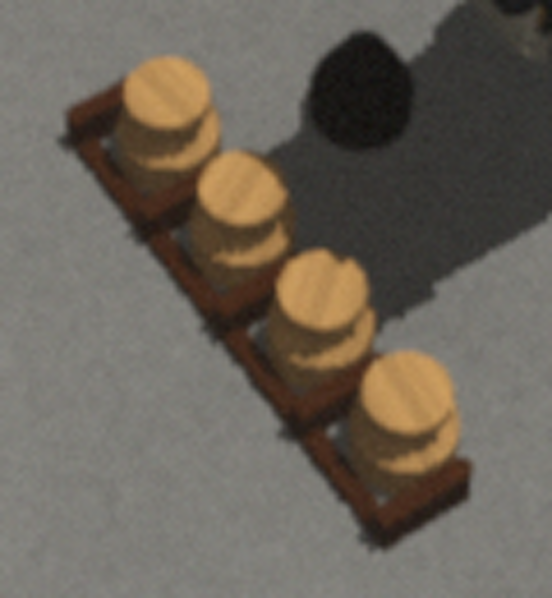

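View pics/w12.png

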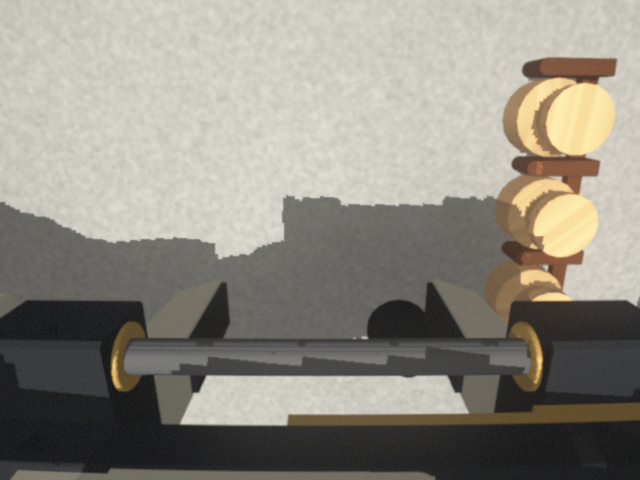

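All four bays hold upright collared feet. The new foot's top is at (322,289) in the scene zoom, in line with the others. The tapered foot stands in the tray at (459,292) in the top view, and the bystanders and black look-alike haven't moved. I'll check the numbers next.

```bash
python3 - <<'E'
from h import *
t=cam("top");s=cam("scene");o=np.array([.5803,.0205]);a=np.radians(5.6);E=np.array([[np.cos(a),np.sin(a)],[-np.sin(a),np.cos(a)]])
for f,c,b in(("t12",t,(205,315,215,375)),("s12",s,(200,330,270,390))):
    im=cv2.imread(f"pics/{f}.png");h=cv2.cvtColor(im,cv2.COLOR_BGR2HSV)
    print(f)
    # expected top centres; bright-top blob within 9px of the predicted centre
    for y in(.108,.036,-.036,-.108):
        w=o+E.T@np.array([0,y]);p=proj(c,[[w[0],w[1],.062]])[0]
        yy,xx=np.mgrid[:480,:640];m=(np.hypot(xx-p[0],yy-p[1])<14)&(h[...,2]>165)&(h[...,1]>80)&(h[...,0]>12)
        q=np.array([xx[m].mean(),yy[m].mean()]);X=ray(c,[q],.062)[0];print(y,m.sum(),p.round(1),q.round(1),(E@(X[:2]-o)*1000).round(1))
a=cv2.imread('pics/top0.png').astype(int);b=cv2.imread('pics/t12.png').astype(int)
d=(abs(a-b).sum(2)>60)
for n,(x0,x1,y0,y1) in dict(tin=(135,185,150,200),block=(410,490,140,200),mallet=(265,345,35,170),stock2=(120,182,245,318),black=(320,352,275,306)).items(): print(n,d[y0:y1,x0:x1].sum())
print("tray foot top",ray(t,[(464.5,292.5)],.068)[0]*1000)
E
```

```text
t12
0.108 424 [241.6 247.7] [241.5 249.6] [ -3.8 108.5]
0.036 412 [277.4 244.5] [276.3 245.1] [-0.8 38.3]
-0.036 373 [313.2 241.3] [312.8 240.9] [  0.9 -35.3]
-0.108 462 [348.9 238.2] [348.7 239.9] [  -3.4 -107.4]
s12
0.108 268 [357.4 285.1] [358.9 285. ] [ -2.9 109.6]
0.036 231 [339.5 262.3] [339.6 262.9] [ 0.5 37.4]
-0.036 206 [322.3 240.6] [320.8 239.9] [  1.8 -39.6]
-0.108 216 [306.  219.8] [306.6 220.1] [  -0.9 -106.6]
tin 0
block 0
mallet 0
stock2 0
black 298
tray foot top [ 484.21676936 -316.85600007   68.        ]
```

View pics/t12z.png

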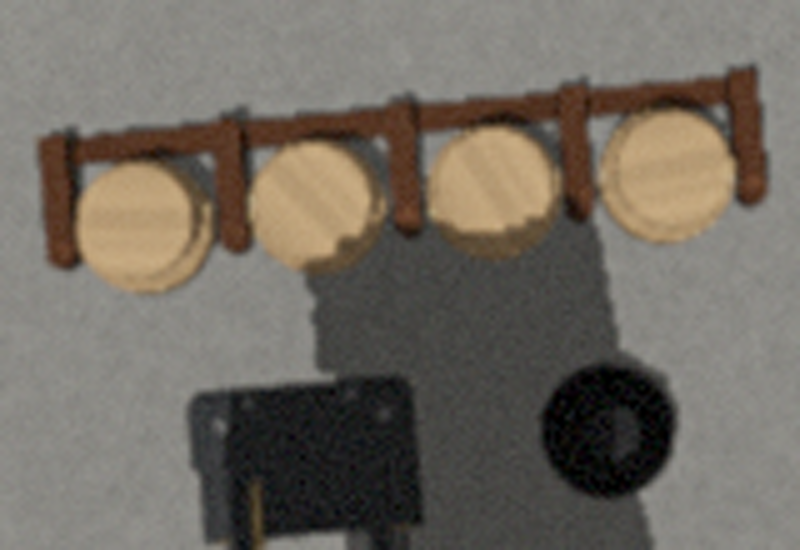

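```bash
python3 -c "
from h import *
print(arm.sign_off())"
```

```text
the job is handed in; nothing more can be done
None
```

The job is handed in at about 25 s of the 72 s allowed. I slid the tapered foot out of the second bay from the left along the bench and stood it in the tray. I then carried the stock's collared foot to the free bay and slid it in from the mouth until the stop held it, with the force rising to about 10 N and almost no further travel.

**What the last checks showed:**
- **Rack:** All four bays hold collared feet that look upright. The new foot measures −0.8 mm (top camera) and +0.5 mm (scene camera) from home.
- **Other three rack feet:** They measured between about −3.8 and +1.8 mm from home. The two cameras differ by up to 2.5 mm on one of them, and the colour mask also picks up part of the band below the collar. Nothing touched these feet, and in the picture they look unmoved.
- **Tray:** The tapered foot looks upright, with its top within about 1 mm of the tray's measured centre.
- **Bystanders:** There is no pixel change around the tin, sanding block, mallet or the two feet left in the stock.
- **Black look-alike:** The picture did change there, which I put down to the arm's shadow because its outline is in the same place. It was not touched.

The wrist-camera and fixed-camera positions disagreed by about 2–4 mm at the bay. I lined up the insertion on the gap between the held foot and the divider, as seen in the wrist view.

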